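# Steady a rocking wax heater with a levelling wedge

## Task

The wax heater rocks because the screw foot at one corner has seized too short. With your fingertips push the loose wedge along the bench, thin end first, under that foot until it is snug and the heater stands level without rocking, then press down firmly (about 10 N) on the top of that corner to prove it and take your hand away. Lift nothing, do not shove the heater along the bench, do not drive the wedge so far that it jacks the heater up off its other feet, and leave the other things on the bench alone.

Things in the scene. Friction and masses are not known exactly. Their poses are not given: they have to be found in the camera images.
- heater: Loose cream wax heater, 1.3 to 1.5 kg, three lidded wells on top. Origin: on the bench under its centre. Axes: z up, -x the side with the grey panel and three black dials (facing the robot), +y its left side from the robot. Housing 120 (x) by 190 (y) mm, underside 14 mm and flat top 60 mm above the bench; lid knobs reach 74 mm, dials stand out 10 mm. Round feet, 18 mm wide, at x +-45, y +-80 mm.
- heater_corner (a point): The point on the heater's flat top straight above the short foot (x -45, y +80, z 60 mm in the heater's axes): the place to press. The top is free and flat within 14 mm of it. While the corner is unsupported, 3 to 5 N here makes the heater rock 5 to 9 mm down until the short foot lands.
- foot_spot (a point): The point on the bench straight below the centre of the short foot (x -45, y +80, z 0 mm in the heater's axes: dial side, left). That foot hangs 5 to 9 mm above the bench, a different amount each time and hidden by the housing, so it is found by feel. The wedge comes in from the heater's left (+y) side and belongs under here.
- wedge: Loose grey wedge, 36 mm wide (x), 110 mm long (y), 45 g; origin: centre of its flat underside. Its top rises evenly from 2 mm at the thin -y end to 16 mm at the square +y end. It lies left of the heater, thin end roughly towards the short foot. It slides under 0.5 N until its slope meets the foot; a slow push of 1 to 3 N is then snug, over 5 N shoves or jacks the heater. It stays where it is left.
- wedge_tip (a point): Middle of the wedge's thin end, at bench height (0, -55, 0 mm in the wedge's axes).
- wedge_heel (a point): Middle of the wedge's square thick end face, 8 mm up (0, +55, 8 mm in the wedge's axes); the face is 36 mm wide and 16 mm high: the place to push.
- cast: Bystander: cream stone dental cast, 50 by 62 by 27 mm; origin under its centre.
- cup: Bystander: small orange waisted cup, 38 mm across, 42 mm tall; origin under its centre.
- spatula: Bystander: wooden-handled plaster spatula lying flat, 170 mm long; origin under its middle.
- pliers: Bystander: blue-handled pliers lying flat, 135 mm long; origin under the pivot.
Things that resemble listed ones, but are neither listed nor needed, are in the scene too. There is more than one size of the heater; the one meant has the size given above.

How it is judged:
By the outcome, as a careful person would: the job done as asked, in the order asked, and still so for the second after the job is handed in, with the robot touching nothing.
It also fails if it takes over 48 s, if anything falls off the work surface, if the arm or the gripper's body presses on something with over 40 N, if the wrist force passes 120 N, or if a joint passes its speed limit or range.

## Robot

A 6-joint arm with a two-finger parallel gripper is mounted at the origin on the work surface. World frame = base frame: x ahead of the robot, y to its left, z up, the work surface at z = 0. Lengths are in m, angles in rad, forces in N, time in s.
With the tool pointing down it reaches from about 0.35 to 0.85 m from the base axis. Payload 8.1 kg.
Tool frame: the origin (TCP) lies at the centre of the arm's flange, where the gripper is bolted on; the fingertips stand 186 mm ahead of it and the grasp point (between the pads) lies 167 mm ahead of it; z points along the fingers, y is the direction in which the jaws open and shut (so a half turn about z gives the same grasp; the last joint's range is limited). The gripper opens to 93 mm and grips with 3 to 60 N. Pads are 15 mm wide; open, the fingers measure 128 mm over their backs; the gripper's body (75 mm by 188 mm) begins 65 mm behind the grasp point.
Start: joints at [1.243, 0.13, 1.488, -0, 1.523, -0.085], TCP at [0.144, 0.582, 0.405] pointing down, gripper open.
Joint ranges: [-2.96, 2.96], [-0.89, 2.26], [0.02, 2.5], [-1.34, 4.48], [0, 2.73], [-2.66, 2.66]. Speed limits (rad/s): [2.39, 2.39, 2.79, 3.14, 3.14, 3.14].

## Interface

Orientations are given as a rotation vector (axis times angle).
In Python, from plant import robot, viewer, order gives the robot as it stands.
- The arm moves only by the tool apply_moves, never from a script. Its argument "deltas" is a list of rows, each a list of 3 entries, a list of its own where there are three numbers: the finger opening in mm, from 0 to 93, then the shift along the tool's x, y, z in mm, then the turn about the tool's z in rad. In form: [[grip, [dx, dy, dz], yaw], ...]. A call has 1 to 5 rows; each row shifts and turns the commanded pose from where the row before left it, along the tool's axes as they then stand; what a row does not reach is not made up. A row lasts 1/8 s, in which the tool goes at most 62.5 mm and 10.7 degrees, less where a joint would pass 70% of its speed; a pose out of reach is approached as far as the arm can. A call is refused whole if a number of a shift passes 62.5 or a number of a turn 0.188, either way. A call with a gripper value outside its range is refused whole. The fingers move at their own pace and stop on an object; "grip_force" is the grip in N (left out, the last holds). Time passes only in rows, so rows that do not move let the fingers close. It gives the time, the measured TCP pose, the force and the opening at its end, in the units of the state.
- robot.read_state(): the state, without advancing time (a new reading comes with each control period).
- viewer.read_camera(name): name is "side" or "top"; returns the picture (420x560x3 uint8, blue, green, red); there is no depth.
- viewer.get_calibration(name): a dict with "fx", "fy", "cx", "cy" (pixels), "distortion" ([k1, k2, p1, p2, k3] as OpenCV has them; the pictures are not rectified), "R" (3x3) and "t" (3): a world point X has camera coordinates R X + t. Camera axes: x right, y down, z forward; pixel columns grow to the right and rows downward; lengths in m; the calibration is good to about 2 mm. A picture is of the moment at which its call begins. get_calibration takes no time and is no camera call.
- order.close_job(): hands the job in, once; it reports no verdict.
The state is a dict: "t": time; "q": joint angles; "dq": joint speeds; "joint_torque": joint torques, N m; "tool_pos": TCP position; "orientation": TCP orientation; "force": force on the tool from outside, world axes, zero at the start; "wrist_torque": the same for the moment, N m; "opening": finger opening in m.
Only numpy, scipy, OpenCV 4.12 (cv2) and the standard library are available. Lean on these libraries where they do the work, as an engineer would, in place of code of your own. Each camera call takes 0.05 s, during which the arm holds its last target. There are 200 camera calls.

## Working session

There is one attempt and no reset: what is moved stays moved. The work goes in short steps, Python scripts to look and compute and a tool call to move; the robot and the scene stay as the last step left them, time stands still between calls to the robot, and variables do not carry over. Pictures are saved under pics/ and viewed, about 8 in all and at most 12, crops included, and the job is handed in when it is done.

Besides the shell and the picture viewer there is one more tool, called by a JSON object that holds its "op" and its "data", one argument or row to a line. apply_moves: Moves the arm, as the interface text tells. Its arguments: {"type":"object","properties":{"deltas":{"type":"array"},"grip_force":{"type":"number"}},"required":["deltas"]}

```bash
mkdir -p pics
python3 - <<'E'
from plant import robot, viewer, order
import cv2
for n in("top","side"):
    cv2.imwrite(f"pics/{n}0.png",viewer.read_camera(n)); c=viewer.get_calibration(n); print(n,c)
s=robot.read_state(); print(s)
E
```

```text
top {'fx': 380.2924976740552, 'fy': 380.2924976740552, 'cx': 284.0385162463851, 'cy': 206.05372061252498, 'distortion': array([0.0368559, 0.       , 0.       , 0.       , 0.       ]), 'R': array([[ 0.00811941, -0.99965785, -0.02486484],
       [-0.99620594, -0.00593175, -0.08682481],
       [ 0.08664761,  0.02547547, -0.99591324]]), 't': array([-0.00387073,  0.54295692,  0.88810593])}
side {'fx': 461.0697888021631, 'fy': 461.0697888021631, 'cx': 288.71943327409576, 'cy': 205.26023960022326, 'distortion': array([-0.11777864,  0.        ,  0.        ,  0.        ,  0.        ]), 'R': array([[-0.95536789, -0.29536803,  0.00547042],
       [-0.21152057,  0.67100165, -0.71064466],
       [ 0.20623105, -0.6800842 , -0.70352984]]), 't': array([0.51841116, 0.16117704, 1.0593622 ])}
{'t': 0.1, 'q': array([ 1.24257969e+00,  1.31098457e-01,  1.48921183e+00, -1.24301706e-06,
        1.52300645e+00, -8.54083614e-02]), 'dq': array([-0.00011132, -0.00209962, -0.00359012, -0.00063136, -0.00143227,
       -0.00064967]), 'joint_torque': array([ 1.37861352e-03, -5.61349511e+01, -4.93089616e+01,  7.69568654e-02,
        2.92044191e-02, -3.65132018e-05]), 'tool_pos': array([0.14417066, 0.58219724, 0.40376166]), 'orientation': array([-3.80423161e-01, -3.11811785e+00,  2.65058567e-03]), 'force': array([0.48106626, 0.20483472, 0.16345572]), 'wrist_torque': array([-0.02381157, -0.03505947, -0.03615866]), 'opening': 0.09286399675405067}
```

View pics/top0.png

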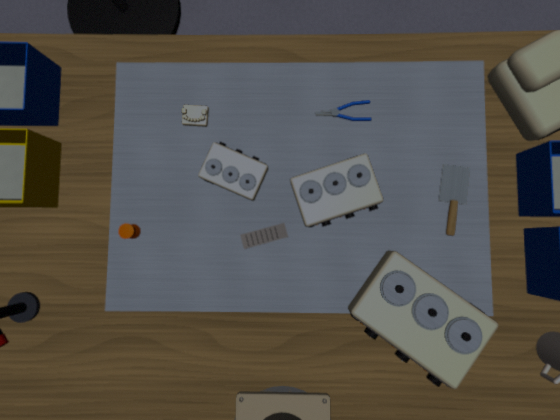

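View pics/side0.png

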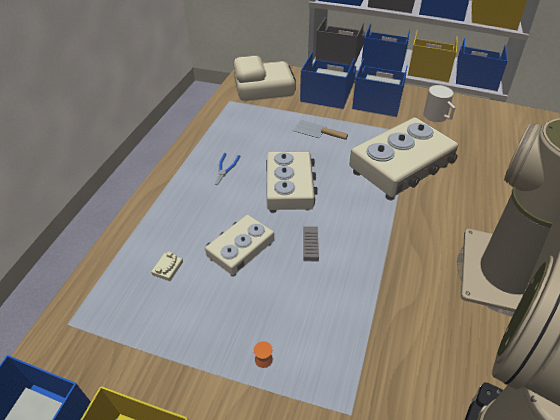

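The middle heater (top view, centre at about (337,190)) has the right size. The wedge is at (264,236), with its thin end towards the heater's lower-left corner at about (302,222). Next I'll measure both.

```bash
cat > h.py <<'E'
from plant import robot, viewer, order
import cv2, numpy as np
def cal(n):
    c=viewer.get_calibration(n); K=np.array([[c["fx"],0,c["cx"]],[0,c["fy"],c["cy"]],[0,0,1]]); return K,np.array(c["distortion"]),np.array(c["R"]),np.array(c["t"])
def onplane(n,px,z):
    K,d,R,t=cal(n); u=cv2.undistortPoints(np.float64(px).reshape(-1,1,2),K,d).reshape(-1,2)
    r=np.c_[u,np.ones(len(u))]@R; o=-R.T@t
    return o+r*((np.broadcast_to(z,len(u))-o[2])/r[:,2])[:,None]
def proj(n,X):
    K,d,R,t=cal(n); return cv2.projectPoints(np.float64(X).reshape(-1,1,3),cv2.Rodrigues(R)[0],t,K,d)[0].reshape(-1,2)
E
python3 - <<'E'
from h import *
im=cv2.imread("pics/top0.png"); c=im[130:270,220:400]
cv2.imwrite("pics/crop1.png",cv2.resize(c,None,fx=4,fy=4,interpolation=cv2.INTER_CUBIC))
s=cv2.imread("pics/side0.png")[130:280,240:360]; cv2.imwrite("pics/crop2.png",cv2.resize(s,None,fx=4,fy=4,interpolation=cv2.INTER_CUBIC))
for p in [(264,236),(250,238),(282,232),(325,205),(300,200),(270,215),(345,165)]: print(p,im[p[1],p[0]])
E
```

```text
(264, 236) [82 83 85]
(250, 238) [84 83 86]
(282, 232) [80 82 84]
(325, 205) [134 129 125]
(300, 200) [134 127 124]
(270, 215) [106  98  90]
(345, 165) [131 129 124]
```

View pics/crop1.png

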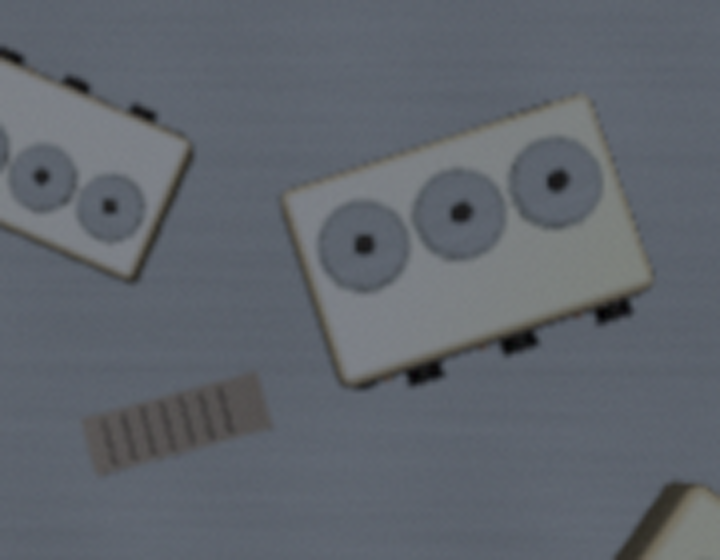

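View pics/crop2.png

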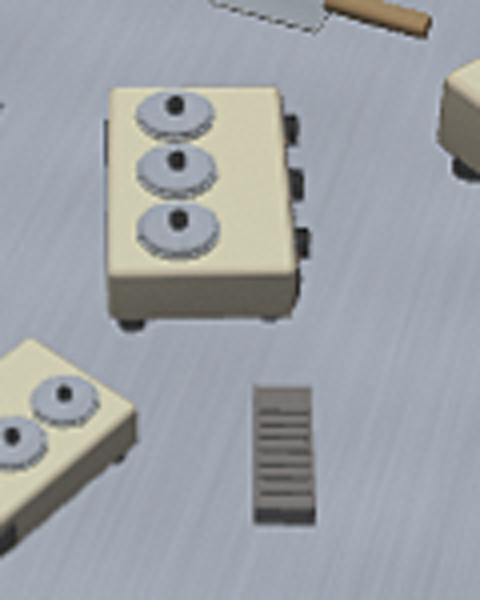

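```bash
cat >> h.py <<'E'
def meas(fn="pics/top0.png"):
    im=cv2.GaussianBlur(cv2.imread(fn),(3,3),0).astype(int)
    L=cv2.resize(cv2.imread(fn),None,fx=4,fy=4,interpolation=cv2.INTER_CUBIC).astype(int); g=L.sum(2)/3; d=L[...,0]-L[...,2]
    out={}
    for n,m,c in (("wedge",(d<7)&(g>60)&(g<105),(264,236)),("heater",(g>112)|((d<11)&(g>60)),(337,205))):
        m=cv2.morphologyEx(m.astype(np.uint8),cv2.MORPH_CLOSE,np.ones((9,9)));m=cv2.morphologyEx(m,cv2.MORPH_OPEN,np.ones((13,13)))
        cs=cv2.findContours(m,cv2.RETR_EXTERNAL,cv2.CHAIN_APPROX_NONE)[0]
        k=[q for q in cs if cv2.pointPolygonTest(q,(c[0]*4.,c[1]*4.),False)>0]
        if k: out[n]=(k[0].reshape(-1,2)-1.5)/4
    return out
E
python3 - <<'E'
from h import *
o=meas()
for n,z in (("wedge",.009),("heater",.06)):
    if n not in o: print(n,"none"); continue
    P=onplane("top",o[n],z)[:,:2]; r=cv2.minAreaRect((P*1000).astype(np.float32)); print(n,r,cv2.boxPoints(r).round(1).tolist())
man=np.float64([(285,193),(588,95),(653,282),(347,385)])/4+[219.6,129.6]
print("manual heater",(1000*onplane("top",man,.06)).round(1).tolist())
mw=np.float64([(258,373),(271,428),(82,420),(100,476)])/4+[219.6,129.6]
print("manual wedge",(1000*onplane("top",mw,[.002,.002,.016,.016])).round(1).tolist())
# side: wedge tip corners, heel top corners, heater top corners
ms=np.float64([(253,387),(311,387),(315,510),(255,510),(110,87),(278,87),(296,275),(109,275)])/4+[239.6,129.6]
print((1000*onplane("side",ms,[.002,.002,.016,.016]+[.06]*4)).round(1).tolist())
E
```

```text
wedge ((472.49713134765625, 48.93196487426758), (36.65714645385742, 111.52302551269531), 15.685208320617676) [[439.79998779296875, 97.69999694824219], [469.8999938964844, -9.699999809265137], [505.20001220703125, 0.20000000298023224], [475.1000061035156, 107.5999984741211]]
heater ((577.4805297851562, -120.40264129638672), (126.31144714355469, 192.99383544921875), 18.837890625) [[486.5, -49.5], [548.9000244140625, -232.10000610351562], [668.4000244140625, -191.3000030517578], [606.0999755859375, -8.699999809265137]]
manual heater [[605.4, -16.2, 60.0], [663.2, -190.8, 60.0], [554.8, -226.6, 60.0], [494.7, -52.4, 60.0]]
manual wedge [[503.6, 0.0, 2.0], [470.2, -8.2, 2.0], [474.0, 105.4, 16.0], [440.7, 93.9, 16.0]]
[[505.2, 0.4, 2.0], [470.3, -10.6, 2.0], [440.7, 95.9, 16.0], [474.1, 106.4, 16.0], [665.2, -191.2, 60.0], [553.4, -226.6, 60.0], [492.5, -47.1, 60.0], [603.8, -12.0, 60.0]]
```

```bash
cat >> h.py <<'E'
from scipy.spatial.transform import Rotation as Ro
def goto(p,ang,N):  # p mm, ang: world deg of tool x ; rows of tool-frame deltas
    s=robot.read_state(); R=Ro.from_rotvec(s["orientation"]).as_matrix(); x=R[:,0]
    a0=np.degrees(np.arctan2(x[1],x[0])); dy=-np.radians((ang-a0+180)%360-180)/N; D=(np.array(p)-1000*s["tool_pos"])/N
    print("t",round(s["t"],2),"pos",(1000*s["tool_pos"]).round(1),"ang",a0.round(2),"tilt z",R[:,2].round(3),"F",s["force"].round(2))
    for i in range(N):
        a=np.radians(a0)-dy*i; c,n=np.cos(a),np.sin(a)
        print([round(D[0]*c+D[1]*n,1),round(D[0]*n-D[1]*c,1),round(-D[2],1)],round(dy,4))
E
python3 -c "
from h import *
goto([448,136,260],105.7,14)"
```

```text
t 0.1 pos [144.2 582.2 403.8] ang 166.09 tilt z [-0.001 -0.002 -1.   ] F [0.48 0.2  0.16]
[np.float64(-28.7), np.float64(-25.7), np.float64(10.3)] 0.0753
[np.float64(-30.6), np.float64(-23.5), np.float64(10.3)] 0.0753
[np.float64(-32.3), np.float64(-21.1), np.float64(10.3)] 0.0753
[np.float64(-33.8), np.float64(-18.6), np.float64(10.3)] 0.0753
[np.float64(-35.1), np.float64(-16.0), np.float64(10.3)] 0.0753
[np.float64(-36.2), np.float64(-13.4), np.float64(10.3)] 0.0753
[np.float64(-37.1), np.float64(-10.6), np.float64(10.3)] 0.0753
[np.float64(-37.8), np.float64(-7.8), np.float64(10.3)] 0.0753
[np.float64(-38.2), np.float64(-4.9), np.float64(10.3)] 0.0753
[np.float64(-38.5), np.float64(-2.0), np.float64(10.3)] 0.0753
[np.float64(-38.5), np.float64(0.9), np.float64(10.3)] 0.0753
[np.float64(-38.4), np.float64(3.8), np.float64(10.3)] 0.0753
[np.float64(-38.0), np.float64(6.6), np.float64(10.3)] 0.0753
[np.float64(-37.4), np.float64(9.5), np.float64(10.3)] 0.0753
```

{"op": "apply_moves", "data": {
  "deltas": [
    [0, [-29, -26, 10], 0.075],
    [0, [-31, -23, 10], 0.075],
    [0, [-32, -21, 10], 0.075],
    [0, [-34, -19, 10], 0.075],
    [0, [-35, -16, 10], 0.075]
  ]
}}

```text
t: 0.72
tool_pos: [0.2538, 0.4217, 0.354]
orientation: [-0.959, -2.992, 0.001]
force: [1.0, -0.1, 0.2]
opening: 0.0474
```

{"op": "apply_moves", "data": {
  "deltas": [
    [0, [-36, -13, 10], 0.075],
    [0, [-37, -11, 10], 0.075],
    [0, [-38, -8, 10], 0.075],
    [0, [-38, -5, 10], 0.075],
    [0, [-38, -2, 10], 0.075]
  ]
}}

```text
t: 1.35
tool_pos: [0.3619, 0.263, 0.3042]
orientation: [-1.499, -2.76, 0.0]
force: [0.1, 0.2, -0.2]
opening: 0.0011
```

{"op": "apply_moves", "data": {
  "deltas": [
    [0, [-38, 1, 10], 0.075],
    [0, [-38, 4, 10], 0.075],
    [0, [-38, 7, 10], 0.075],
    [0, [-37, 9, 10], 0.075],
    [0, [0, 0, 0], 0]
  ]
}}

```text
t: 1.98
tool_pos: [0.4487, 0.1364, 0.2636]
orientation: [-1.896, -2.503, 0.003]
force: [0.3, 0.7, 0.7]
opening: 0.0006
```

```bash
python3 -c "
from h import *
goto([448,136,191],105.7,3)"
```

```text
t 1.98 pos [448.7 136.4 263.6] ang 105.71 tilt z [-0.002 -0.001 -1.   ] F [0.25 0.68 0.7 ]
[np.float64(-0.1), np.float64(-0.3), np.float64(24.2)] 0.0001
[np.float64(-0.1), np.float64(-0.3), np.float64(24.2)] 0.0001
[np.float64(-0.1), np.float64(-0.3), np.float64(24.2)] 0.0001
```

{"op": "apply_moves", "data": {
  "deltas": [
    [0, [0, 0, 24], 0],
    [0, [0, 0, 24], 0],
    [0, [0, 0, 16], 0],
    [0, [0, 0, 8], 0],
    [0, [0, 0, 0], 0]
  ]
}}

```text
t: 2.6
tool_pos: [0.4481, 0.1385, 0.1925]
orientation: [-1.891, -2.508, 0.001]
force: [-0.4, 0.1, 0.3]
opening: 0.0001
```

Run:
```python
from h import *
im=viewer.read_camera("side"); cv2.imwrite("pics/side1.png",im); im2=viewer.read_camera("top"); cv2.imwrite("pics/top1.png",im2)
a=cv2.resize(im[130:320,220:380],None,fx=3,fy=3,interpolation=cv2.INTER_CUBIC);cv2.imwrite("pics/c3.png",a)
s=robot.read_state(); print(s["tool_pos"],s["force"])
```

```text
[0.4486736  0.13846145 0.19347103] [0.46567979 0.02702096 0.38529422]
```

View pics/c3.png

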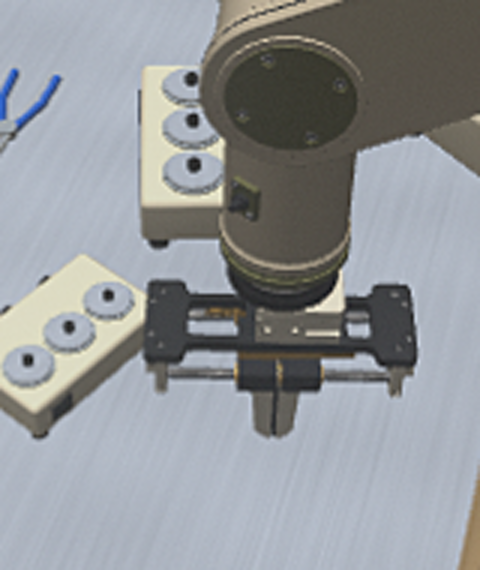

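The arm is over the bench behind the wedge heel and the gripper body clears the small heater. The heel lies on the heater's y-line through the foot. So I'll turn 2.8°, align, and push along the tool's -x.

```bash
python3 -c "
from h import *
goto([445.3,138.5,190.5],108.5,1)"
```

```text
t 2.7 pos [448.7 138.5 193.5] ang 105.94 tilt z [ 0.001  0.    -1.   ] F [0.47 0.03 0.39]
[np.float64(1.0), np.float64(-3.2), np.float64(3.0)] -0.0446
```

{"op": "apply_moves", "data": {
  "deltas": [
    [12, [1, -3.2, 3], -0.045],
    [12, [-8, 0, 0], 0],
    [12, [-8, 0, 0], 0],
    [12, [-4, 0, 0], 0],
    [12, [0, 0, 0], 0]
  ]
}}

```text
t: 3.32
tool_pos: [0.4516, 0.1189, 0.1899]
orientation: [1.837, 2.548, 0.0]
force: [0.2, 0.3, -0.2]
opening: 0.0118
```

```bash
python3 -c "
from h import *
for i in range(1): goto([451.7,119,190.5],108.5,1)"
```

```text
t 3.33 pos [451.6 118.9 189.9] ang 108.44 tilt z [ 0.  0. -1.] F [ 0.23  0.26 -0.23]
[np.float64(0.0), np.float64(0.1), np.float64(-0.6)] -0.0011
```

{"op": "apply_moves", "data": {
  "deltas": [
    [12, [-4, 0, 0], 0],
    [12, [-4, 0, 0], 0],
    [12, [-4, 0, 0], 0],
    [12, [-4, 0, 0], 0],
    [12, [-4, 0, 0], 0]
  ]
}}

```text
t: 3.95
tool_pos: [0.4577, 0.1001, 0.1897]
orientation: [-1.835, -2.55, 0.0]
force: [0.8, -0.1, 0.7]
opening: 0.0121
```

{"op": "apply_moves", "data": {
  "deltas": [
    [12, [-5, 0, 0], 0],
    [12, [-5, 0, 0], 0],
    [12, [-5, 0, 0], 0],
    [12, [-5, 0, 0], 0],
    [12, [-5, 0, 0], 0]
  ]
}}

```text
t: 4.58
tool_pos: [0.4657, 0.0764, 0.1897]
orientation: [1.835, 2.55, 0.0]
force: [0.1, -0.0, 0.4]
opening: 0.0124
```

Run:
```python
from h import *
im=viewer.read_camera("side"); cv2.imwrite("pics/side2.png",im); im2=viewer.read_camera("top"); cv2.imwrite("pics/top2.png",im2)
a=cv2.resize(im[140:300,240:360],None,fx=3,fy=3,interpolation=cv2.INTER_CUBIC)
b=cv2.resize(im2[140:300,220:340],None,fx=3,fy=3,interpolation=cv2.INTER_CUBIC);cv2.imwrite("pics/c4.png",np.hstack([a,b]))
goto([451.7,119,190.5],108.5,1)
```

```text
t 4.67 pos [465.8  76.2 189.8] ang 108.48 tilt z [ 0. -0. -1.] F [-0.16  0.3   0.11]
[np.float64(45.0), np.float64(0.2), np.float64(-0.7)] -0.0003
```

View pics/c4.png

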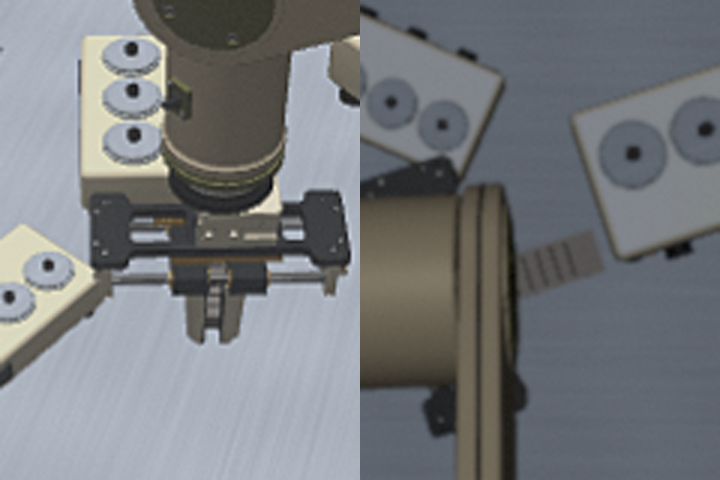

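```bash
python3 -c "
from h import *
print(1000*onplane('top',np.float64([(594,230),(606,273)])/3+[220-120-.3,139.7],.002), proj('top',[[.5109,-.0587,0]]))
"
```

```text
[[519.72515086 -33.12929672   2.        ]
 [484.81269798 -43.04148593   2.        ]] [[308.12918481 220.08686939]]
```

{"op": "apply_moves", "data": {
  "deltas": [
    [12, [-4, 0, 0], 0],
    [12, [-4, 0, 0], 0],
    [12, [-4, 0, 0], 0],
    [12, [-2, 0, 0], 0],
    [12, [0, 0, 0], 0]
  ]
}}

```text
t: 5.3
tool_pos: [0.4701, 0.0633, 0.1898]
orientation: [1.836, 2.549, 0.0]
force: [-0.3, 0.3, 0.1]
opening: 0.0121
```

{"op": "apply_moves", "data": {
  "deltas": [
    [12, [-3, 0, 0], 0],
    [12, [-3, 0, 0], 0],
    [12, [-3, 0, 0], 0],
    [12, [-3, 0, 0], 0],
    [12, [-3, 0, 0], 0]
  ]
}}

```text
t: 5.92
tool_pos: [0.4749, 0.049, 0.1897]
orientation: [1.835, 2.55, -0.0]
force: [-0.1, -0.3, 0.4]
opening: 0.0122
```

{"op": "apply_moves", "data": {
  "deltas": [
    [12, [-1, 0, 0], 0],
    [12, [-1, 0, 0], 0],
    [12, [-1, 0, 0], 0],
    [12, [-1, 0, 0], 0],
    [12, [-1, 0, 0], 0]
  ]
}}

```text
t: 6.55
tool_pos: [0.4764, 0.0444, 0.1897]
orientation: [1.835, 2.55, 0.0]
force: [-0.2, 1.2, -0.1]
opening: 0.012
```

{"op": "apply_moves", "data": {
  "deltas": [
    [12, [-1, 0, 0], 0],
    [12, [-1, 0, 0], 0]
  ]
}}

```text
t: 6.8
tool_pos: [0.477, 0.0425, 0.1898]
orientation: [1.835, 2.55, 0.0]
force: [-0.2, 0.8, -0.5]
opening: 0.0122
```

{"op": "apply_moves", "data": {
  "deltas": [
    [12, [-1, 0, 0], 0],
    [12, [-1, 0, 0], 0]
  ]
}}

```text
t: 7.05
tool_pos: [0.4777, 0.0406, 0.1897]
orientation: [1.835, 2.55, 0.0]
force: [0.0, -0.2, 0.2]
opening: 0.012
```

{"op": "apply_moves", "data": {
  "deltas": [
    [12, [-0.7, 0, 0], 0]
  ]
}}

```text
t: 7.18
tool_pos: [0.4779, 0.0399, 0.1897]
orientation: [1.835, 2.55, 0.0]
force: [0.5, 0.2, 0.4]
opening: 0.012
```

{"op": "apply_moves", "data": {
  "deltas": [
    [12, [-0.7, 0, 0], 0]
  ]
}}

```text
t: 7.3
tool_pos: [0.4781, 0.0393, 0.1897]
orientation: [-1.835, -2.55, 0.0]
force: [-0.4, 0.6, 0.4]
opening: 0.0119
```

{"op": "apply_moves", "data": {
  "deltas": [
    [12, [-0.7, 0, 0], 0]
  ]
}}

```text
t: 7.42
tool_pos: [0.4783, 0.0386, 0.1897]
orientation: [1.835, 2.55, -0.0]
force: [-0.2, -0.2, 0.2]
opening: 0.0122
```

{"op": "apply_moves", "data": {
  "deltas": [
    [12, [-0.4, 0, 0], 0]
  ]
}}

```text
t: 7.55
tool_pos: [0.4785, 0.0382, 0.1898]
orientation: [1.835, 2.55, -0.0]
force: [-0.1, 0.7, 0.5]
opening: 0.012
```

{"op": "apply_moves", "data": {
  "deltas": [
    [12, [-0.8, 0, 0], 0]
  ]
}}

```text
t: 7.68
tool_pos: [0.4787, 0.0375, 0.1897]
orientation: [-1.835, -2.55, 0.0]
force: [-0.1, -0.4, 0.9]
opening: 0.0118
```

{"op": "apply_moves", "data": {
  "deltas": [
    [12, [-0.8, 0, 0], 0]
  ]
}}

```text
t: 7.8
tool_pos: [0.4789, 0.0367, 0.1897]
orientation: [1.835, 2.55, -0.0]
force: [0.6, 0.6, -0.4]
opening: 0.0121
```

{"op": "apply_moves", "data": {
  "deltas": [
    [12, [-0.8, 0, 0], 0]
  ]
}}

```text
t: 7.92
tool_pos: [0.4792, 0.0359, 0.1897]
orientation: [1.835, 2.55, -0.0]
force: [-0.0, -0.2, 0.1]
opening: 0.0118
```

{"op": "apply_moves", "data": {
  "deltas": [
    [12, [-0.5, 0, 0], 0]
  ]
}}

```text
t: 8.05
tool_pos: [0.4794, 0.0355, 0.1897]
orientation: [1.835, 2.55, -0.0]
force: [0.4, 0.6, -0.7]
opening: 0.0121
```

{"op": "apply_moves", "data": {
  "deltas": [
    [12, [-0.8, 0, 0], 0]
  ]
}}

```text
t: 8.18
tool_pos: [0.4796, 0.0347, 0.1897]
orientation: [-1.835, -2.55, 0.0]
force: [0.0, 0.6, 0.3]
opening: 0.0122
```

{"op": "apply_moves", "data": {
  "deltas": [
    [12, [-0.8, 0, 0], 0]
  ]
}}

```text
t: 8.3
tool_pos: [0.4798, 0.034, 0.1897]
orientation: [-1.835, -2.55, 0.0]
force: [-0.3, 0.7, 0.6]
opening: 0.0118
```

{"op": "apply_moves", "data": {
  "deltas": [
    [12, [-0.8, 0, 0], 0]
  ]
}}

```text
t: 8.43
tool_pos: [0.4801, 0.0332, 0.1897]
orientation: [-1.835, -2.55, 0.0]
force: [-0.6, 0.0, -0.1]
opening: 0.0123
```

{"op": "apply_moves", "data": {
  "deltas": [
    [12, [-0.5, 0, 0], 0]
  ]
}}

```text
t: 8.55
tool_pos: [0.4803, 0.0327, 0.1897]
orientation: [-1.835, -2.55, 0.0]
force: [-0.1, -0.4, 0.9]
opening: 0.012
```

{"op": "apply_moves", "data": {
  "deltas": [
    [12, [-0.8, 0, 0], 0]
  ]
}}

```text
t: 8.68
tool_pos: [0.4805, 0.032, 0.1897]
orientation: [-1.835, -2.55, 0.0]
force: [0.0, 0.6, -0.6]
opening: 0.0119
```

{"op": "apply_moves", "data": {
  "deltas": [
    [12, [-0.8, 0, 0], 0]
  ]
}}

```text
t: 8.8
tool_pos: [0.4808, 0.0312, 0.1897]
orientation: [-1.835, -2.55, 0.0]
force: [-0.7, 0.5, -0.0]
opening: 0.0121
```

{"op": "apply_moves", "data": {
  "deltas": [
    [12, [-0.8, 0, 0], 0]
  ]
}}

```text
t: 8.93
tool_pos: [0.481, 0.0305, 0.1897]
orientation: [1.835, 2.55, -0.0]
force: [-0.3, -0.4, -0.1]
opening: 0.012
```

{"op": "apply_moves", "data": {
  "deltas": [
    [12, [-0.5, 0, 0], 0]
  ]
}}

```text
t: 9.05
tool_pos: [0.4812, 0.03, 0.1897]
orientation: [1.835, 2.55, -0.0]
force: [-0.2, 0.8, 0.1]
opening: 0.0122
```

{"op": "apply_moves", "data": {
  "deltas": [
    [12, [-0.8, 0, 0], 0]
  ]
}}

```text
t: 9.18
tool_pos: [0.4815, 0.0292, 0.1897]
orientation: [-1.835, -2.55, -0.0]
force: [-0.4, 0.1, 0.5]
opening: 0.012
```

{"op": "apply_moves", "data": {
  "deltas": [
    [12, [-0.8, 0, 0], 0]
  ]
}}

```text
t: 9.3
tool_pos: [0.4817, 0.0285, 0.1897]
orientation: [-1.835, -2.55, 0.0]
force: [-0.5, -0.8, 0.3]
opening: 0.0122
```

{"op": "apply_moves", "data": {
  "deltas": [
    [12, [-0.8, 0, 0], 0]
  ]
}}

```text
t: 9.43
tool_pos: [0.4819, 0.0277, 0.1897]
orientation: [-1.835, -2.55, 0.0]
force: [0.8, -0.0, 0.6]
opening: 0.0122
```

{"op": "apply_moves", "data": {
  "deltas": [
    [12, [-0.5, 0, 0], 0]
  ]
}}

```text
t: 9.55
tool_pos: [0.4821, 0.0272, 0.1897]
orientation: [-1.835, -2.55, 0.0]
force: [1.1, 0.7, -0.3]
opening: 0.0118
```

{"op": "apply_moves", "data": {
  "deltas": [
    [12, [-0.8, 0, 0], 0]
  ]
}}

```text
t: 9.68
tool_pos: [0.4824, 0.0265, 0.1897]
orientation: [-1.835, -2.55, 0.0]
force: [0.0, 0.6, -0.8]
opening: 0.0122
```

{"op": "apply_moves", "data": {
  "deltas": [
    [12, [-0.8, 0, 0], 0]
  ]
}}

```text
t: 9.8
tool_pos: [0.4826, 0.0257, 0.1897]
orientation: [-1.835, -2.55, 0.0]
force: [0.4, 0.1, 0.2]
opening: 0.0122
```

{"op": "apply_moves", "data": {
  "deltas": [
    [12, [-0.8, 0, 0], 0]
  ]
}}

```text
t: 9.93
tool_pos: [0.4829, 0.025, 0.1897]
orientation: [-1.835, -2.55, 0.0]
force: [0.3, 1.3, -0.4]
opening: 0.0121
```

{"op": "apply_moves", "data": {
  "deltas": [
    [12, [-0.5, 0, 0], 0]
  ]
}}

```text
t: 10.05
tool_pos: [0.4831, 0.0245, 0.1897]
orientation: [-1.835, -2.55, -0.0]
force: [-0.1, 0.7, -0.1]
opening: 0.012
```

{"op": "apply_moves", "data": {
  "deltas": [
    [12, [-0.4, 0, 0], 0]
  ]
}}

```text
t: 10.18
tool_pos: [0.4832, 0.0241, 0.1897]
orientation: [1.835, 2.55, 0.0]
force: [-0.4, 0.5, -0.5]
opening: 0.012
```

{"op": "apply_moves", "data": {
  "deltas": [
    [12, [-0.4, 0, 0], 0]
  ]
}}

```text
t: 10.3
tool_pos: [0.4833, 0.0238, 0.1897]
orientation: [-1.835, -2.55, 0.0]
force: [-0.2, 0.4, -0.1]
opening: 0.0118
```

{"op": "apply_moves", "data": {
  "deltas": [
    [12, [-0.4, 0, 0], 0]
  ]
}}

```text
t: 10.42
tool_pos: [0.4834, 0.0234, 0.1897]
orientation: [-1.835, -2.55, -0.0]
force: [-0.5, 0.7, 0.1]
opening: 0.012
```

{"op": "apply_moves", "data": {
  "deltas": [
    [12, [-0.4, 0, 0], 0]
  ]
}}

```text
t: 10.55
tool_pos: [0.4836, 0.023, 0.1897]
orientation: [1.835, 2.55, -0.0]
force: [-0.3, 1.4, -0.6]
opening: 0.0119
```

{"op": "apply_moves", "data": {
  "deltas": [
    [12, [-0.3, 0, 0], 0]
  ]
}}

```text
t: 10.68
tool_pos: [0.4836, 0.0227, 0.1897]
orientation: [1.835, 2.55, -0.0]
force: [-1.0, -0.3, -0.2]
opening: 0.0119
```

{"op": "apply_moves", "data": {
  "deltas": [
    [12, [-0.3, 0, 0], 0]
  ]
}}

```text
t: 10.8
tool_pos: [0.4837, 0.0224, 0.1897]
orientation: [1.835, 2.55, -0.0]
force: [-0.4, 0.1, 0.5]
opening: 0.012
```

{"op": "apply_moves", "data": {
  "deltas": [
    [12, [-0.3, 0, 0], 0]
  ]
}}

```text
t: 10.92
tool_pos: [0.4838, 0.0222, 0.1898]
orientation: [1.835, 2.55, 0.0]
force: [-0.2, -0.4, 0.0]
opening: 0.012
```

{"op": "apply_moves", "data": {
  "deltas": [
    [12, [-0.3, 0, 0], 0]
  ]
}}

```text
t: 11.05
tool_pos: [0.4839, 0.0219, 0.1897]
orientation: [1.835, 2.55, 0.0]
force: [-0.0, 0.7, -0.4]
opening: 0.012
```

Just noise so far, so I'll carry on.

{"op": "apply_moves", "data": {
  "deltas": [
    [12, [-0.8, 0, 0], 0]
  ]
}}

```text
t: 11.18
tool_pos: [0.4842, 0.0211, 0.1897]
orientation: [-1.835, -2.55, 0.0]
force: [-0.1, -0.5, 0.0]
opening: 0.0118
```

{"op": "apply_moves", "data": {
  "deltas": [
    [12, [-0.8, 0, 0], 0]
  ]
}}

```text
t: 11.3
tool_pos: [0.4844, 0.0203, 0.1897]
orientation: [1.835, 2.55, 0.0]
force: [0.2, -0.3, 0.4]
opening: 0.0123
```

{"op": "apply_moves", "data": {
  "deltas": [
    [12, [-0.8, 0, 0], 0]
  ]
}}

```text
t: 11.42
tool_pos: [0.4847, 0.0195, 0.1897]
orientation: [1.835, 2.55, 0.0]
force: [0.0, 0.1, 0.7]
opening: 0.0121
```

{"op": "apply_moves", "data": {
  "deltas": [
    [12, [-0.5, 0, 0], 0]
  ]
}}

```text
t: 11.55
tool_pos: [0.4848, 0.0191, 0.1897]
orientation: [-1.835, -2.55, 0.0]
force: [0.3, -0.1, 0.1]
opening: 0.012
```

{"op": "apply_moves", "data": {
  "deltas": [
    [12, [-0.8, 0, 0], 0]
  ]
}}

```text
t: 11.68
tool_pos: [0.4851, 0.0183, 0.1897]
orientation: [1.835, 2.55, 0.0]
force: [0.5, 0.7, -0.3]
opening: 0.0118
```

{"op": "apply_moves", "data": {
  "deltas": [
    [12, [-0.8, 0, 0], 0]
  ]
}}

```text
t: 11.8
tool_pos: [0.4854, 0.0176, 0.1898]
orientation: [1.835, 2.55, -0.0]
force: [-0.8, -0.3, 0.5]
opening: 0.0118
```

{"op": "apply_moves", "data": {
  "deltas": [
    [12, [-0.8, 0, 0], 0]
  ]
}}

```text
t: 11.92
tool_pos: [0.4856, 0.0168, 0.1898]
orientation: [1.835, 2.55, 0.0]
force: [0.3, 1.2, -0.6]
opening: 0.0122
```

{"op": "apply_moves", "data": {
  "deltas": [
    [12, [-0.5, 0, 0], 0]
  ]
}}

```text
t: 12.05
tool_pos: [0.4858, 0.0163, 0.1897]
orientation: [1.835, 2.55, 0.0]
force: [0.1, 0.8, -0.1]
opening: 0.0118
```

{"op": "apply_moves", "data": {
  "deltas": [
    [12, [-0.5, 0, 0], 0]
  ]
}}

```text
t: 12.18
tool_pos: [0.4859, 0.0159, 0.1897]
orientation: [-1.835, -2.55, -0.0]
force: [-0.2, 0.8, -0.0]
opening: 0.012
```

{"op": "apply_moves", "data": {
  "deltas": [
    [12, [-0.5, 0, 0], 0]
  ]
}}

```text
t: 12.3
tool_pos: [0.4861, 0.0154, 0.1897]
orientation: [1.835, 2.55, 0.0]
force: [-0.9, 0.1, -0.3]
opening: 0.0122
```

{"op": "apply_moves", "data": {
  "deltas": [
    [12, [-0.5, 0, 0], 0]
  ]
}}

```text
t: 12.42
tool_pos: [0.4863, 0.0149, 0.1898]
orientation: [1.835, 2.55, 0.0]
force: [-0.8, -0.3, -0.2]
opening: 0.0117
```

{"op": "apply_moves", "data": {
  "deltas": [
    [12, [-0.5, 0, 0], 0]
  ]
}}

```text
t: 12.55
tool_pos: [0.4864, 0.0145, 0.1897]
orientation: [-1.835, -2.55, 0.0]
force: [-1.0, 0.2, -0.1]
opening: 0.0119
```

Run:
```python
from h import *
im=viewer.read_camera("side"); im2=viewer.read_camera("top")
cv2.imwrite("pics/top3.png",im2);cv2.imwrite("pics/side3.png",im)
a=cv2.resize(im[130:260,240:340],None,fx=4,fy=4,interpolation=cv2.INTER_CUBIC)
b=cv2.resize(im2[150:280,250:350],None,fx=4,fy=4,interpolation=cv2.INTER_CUBIC);cv2.imwrite("pics/c5.png",np.hstack([a,b]))
```

```text
(no output)
```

View pics/c5.png

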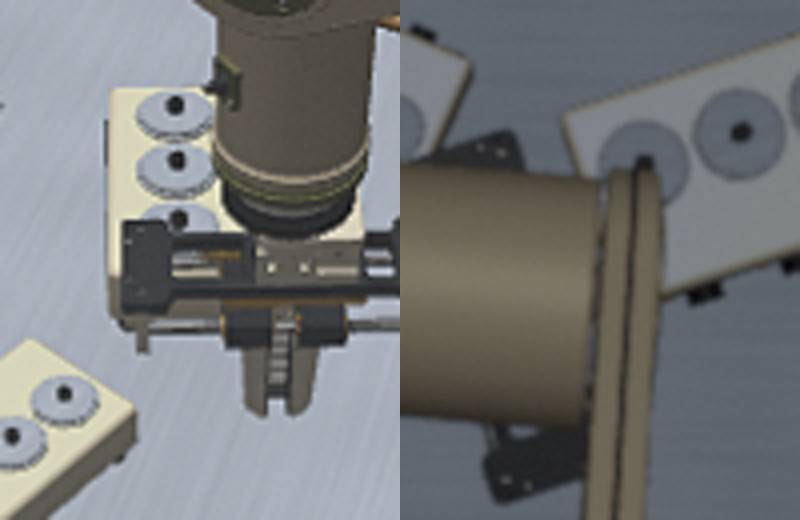

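The heater hasn't moved: its side-view corner is still at (110,87) and its knobs are where they were. The wedge shows between the fingers, so I'll continue the slow push.

{"op": "apply_moves", "data": {
  "deltas": [
    [12, [-0.6, 0, 0], 0]
  ]
}}

```text
t: 12.78
tool_pos: [0.4866, 0.0139, 0.1898]
orientation: [-1.835, -2.55, -0.0]
force: [-1.2, 0.4, 0.6]
opening: 0.0118
```

{"op": "apply_moves", "data": {
  "deltas": [
    [12, [-0.6, 0, 0], 0]
  ]
}}

```text
t: 12.9
tool_pos: [0.4868, 0.0134, 0.1898]
orientation: [-1.835, -2.549, -0.0]
force: [-0.3, 1.4, 1.3]
opening: 0.0123
```

{"op": "apply_moves", "data": {
  "deltas": [
    [12, [-0.6, 0, 0], 0]
  ]
}}

```text
t: 13.02
tool_pos: [0.4869, 0.013, 0.1897]
orientation: [-1.835, -2.549, -0.0]
force: [-0.5, 2.6, 1.5]
opening: 0.0124
```

{"op": "apply_moves", "data": {
  "deltas": [
    [12, [-0.6, 0, 0], 0]
  ]
}}

```text
t: 13.15
tool_pos: [0.4871, 0.0125, 0.1897]
orientation: [-1.835, -2.549, -0.001]
force: [-2.2, 5.1, 2.1]
opening: 0.012
```

Contact: the force climbed to about 5 N. I'll back off straight away.

{"op": "apply_moves", "data": {
  "deltas": [
    [12, [1.2, 0, 0], 0]
  ]
}}

```text
t: 13.28
tool_pos: [0.4869, 0.0131, 0.1897]
orientation: [1.835, 2.549, -0.001]
force: [0.1, 0.6, -0.7]
opening: 0.012
```

{"op": "apply_moves", "data": {
  "deltas": [
    [12, [2, 0, 0], 0],
    [12, [8, 0, 0], 0],
    [12, [15, 0, 0], 0],
    [12, [30, 0, 0], 0],
    [12, [0, 0, -40], 0]
  ]
}}

```text
t: 13.9
tool_pos: [0.4664, 0.0676, 0.2268]
orientation: [-1.829, -2.546, 0.007]
force: [0.1, -1.3, 0.2]
opening: 0.0117
```

Run:
```python
from h import *
goto([510.9,-58.7,300],108.5,4)
```

```text
t 13.9 pos [466.4  67.6 226.8] ang 108.62 tilt z [-0.008  0.    -1.   ] F [ 0.14 -1.28  0.21]
[np.float64(-33.5), np.float64(0.5), np.float64(-18.3)] 0.0005
[np.float64(-33.5), np.float64(0.5), np.float64(-18.3)] 0.0005
[np.float64(-33.5), np.float64(0.5), np.float64(-18.3)] 0.0005
[np.float64(-33.5), np.float64(0.5), np.float64(-18.3)] 0.0005
```

{"op": "apply_moves", "data": {
  "deltas": [
    [0, [45, 0, -25], 0],
    [0, [45, 0, -25], 0],
    [0, [45, 0, -25], 0],
    [0, [45, 0, -20], 0],
    [0, [0, 0, 0], 0]
  ]
}}

```text
t: 14.52
tool_pos: [0.4112, 0.2393, 0.3268]
orientation: [1.829, 2.553, 0.006]
force: [0.3, 0.4, 0.2]
opening: 0.0004
```

Run:
```python
from h import *
im=viewer.read_camera("side"); im2=viewer.read_camera("top")
cv2.imwrite("pics/top4.png",im2);cv2.imwrite("pics/side4.png",im)
a=cv2.resize(im[130:260,240:340],None,fx=4,fy=4,interpolation=cv2.INTER_CUBIC)
b=cv2.resize(im2[150:280,260:360],None,fx=4,fy=4,interpolation=cv2.INTER_CUBIC);cv2.imwrite("pics/c6.png",np.hstack([a,b]))
i0=cv2.imread("pics/side0.png")
for nm,A,B,(x,y,w,h) in (("side",i0,im,(262,146,56,66)),("top",cv2.imread("pics/top0.png"),im2,(325,150,65,75))):
    g=[cv2.cvtColor(k[y:y+h,x:x+w],cv2.COLOR_BGR2GRAY).astype(np.float32) for k in(A,B)]
    print(nm,cv2.phaseCorrelate(g[0],g[1]))
goto([510.9,-58.7,290],108.5,6)
```

```text
side ((-0.3522860893452844, -0.00940248738874061), 0.5802558192500362)
top ((0.0026301353179007947, 0.4571269716972495), 1.0225628483736957)
t 14.62 pos [411.6 236.8 324.5] ang 108.63 tilt z [ 0. -0. -1.] F [-0.23 -0.46 -0.04]
[np.float64(-52.0), np.float64(-0.0), np.float64(5.8)] 0.0004
[np.float64(-52.0), np.float64(-0.0), np.float64(5.8)] 0.0004
[np.float64(-52.0), np.float64(-0.0), np.float64(5.8)] 0.0004
[np.float64(-52.0), np.float64(0.0), np.float64(5.8)] 0.0004
[np.float64(-52.0), np.float64(0.0), np.float64(5.8)] 0.0004
[np.float64(-52.0), np.float64(0.1), np.float64(5.8)] 0.0004
```

View pics/c6.png

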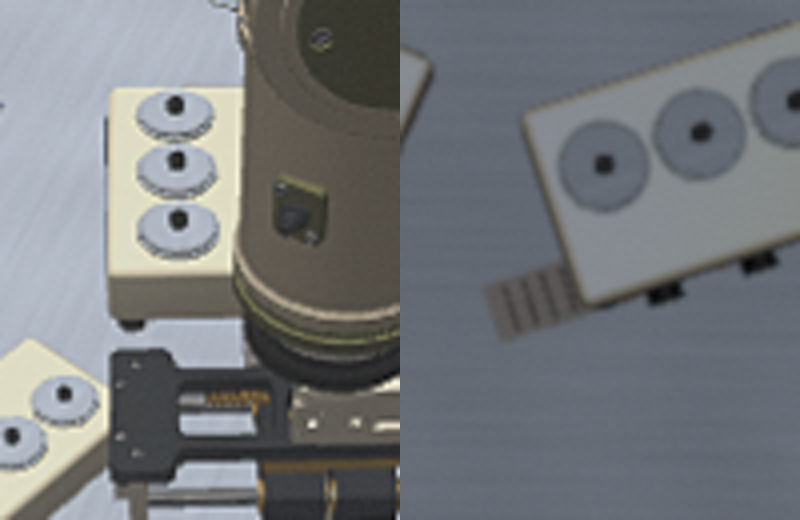

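{"op": "apply_moves", "data": {
  "deltas": [
    [0, [-52, 0, 6], 0],
    [0, [-52, 0, 6], 0],
    [0, [-52, 0, 6], 0],
    [0, [-52, 0, 6], 0],
    [0, [-52, 0, 6], 0]
  ]
}}

```text
t: 15.25
tool_pos: [0.4943, -0.0132, 0.2934]
orientation: [-1.837, -2.547, 0.002]
force: [1.0, -0.1, 0.1]
opening: 0.0002
```

{"op": "apply_moves", "data": {
  "deltas": [
    [0, [-40, 0, 5], 0],
    [0, [-12, 0, 0], 0],
    [0, [0, 0, 15], 0],
    [0, [0, 0, 10], 0],
    [0, [0, 0, 0], 0]
  ]
}}

```text
t: 15.88
tool_pos: [0.5102, -0.0584, 0.263]
orientation: [-1.832, -2.549, 0.002]
force: [-0.4, 0.4, -0.2]
opening: 0.0006
```

Run:
```python
from h import *
print(1000*onplane('top',np.float64([(483-400,290),(505-400,342)])/4+[259.6,149.6],.016))
goto([510.9,-58.7,252],108.5,1)
```

```text
[[504.77807092   8.71799858  16.        ]
 [473.66734854  -4.77278406  16.        ]]
t 15.88 pos [510.2 -58.4 263. ] ang 108.59 tilt z [-0.003  0.001 -1.   ] F [-0.39  0.44 -0.17]
[np.float64(-0.5), np.float64(0.5), np.float64(11.0)] 0.0016
```

{"op": "apply_moves", "data": {
  "deltas": [
    [0, [-0.5, 0.5, 8], 0],
    [0, [0, 0, 4], 0],
    [0, [0, 0, 2], 0],
    [0, [0, 0, 0], 0]
  ]
}}

```text
t: 16.38
tool_pos: [0.5119, -0.06, 0.2507]
orientation: [-1.835, -2.55, 0.0]
force: [-0.6, -0.6, -0.0]
opening: 0.0006
```

{"op": "apply_moves", "data": {
  "deltas": [
    [0, [0, 0, 0.8], 0]
  ]
}}

```text
t: 16.5
tool_pos: [0.512, -0.06, 0.2502]
orientation: [1.835, 2.549, 0.0]
force: [-0.1, 0.4, -0.0]
opening: 0.0008
```

{"op": "apply_moves", "data": {
  "deltas": [
    [0, [0, 0, 0.8], 0]
  ]
}}

```text
t: 16.62
tool_pos: [0.5119, -0.0601, 0.2493]
orientation: [1.835, 2.549, 0.0]
force: [0.9, -0.4, 0.4]
opening: 0.0006
```

{"op": "apply_moves", "data": {
  "deltas": [
    [0, [0, 0, 0.8], 0]
  ]
}}

```text
t: 16.75
tool_pos: [0.5119, -0.06, 0.2484]
orientation: [1.835, 2.55, 0.0]
force: [-0.3, 0.1, -0.5]
opening: 0.0005
```

Tips are about 62 mm up. I'll creep down.

{"op": "apply_moves", "data": {
  "deltas": [
    [0, [0, 0, 0.8], 0]
  ]
}}

```text
t: 16.88
tool_pos: [0.5119, -0.06, 0.2475]
orientation: [1.835, 2.55, 0.0]
force: [-0.2, 0.4, 0.0]
opening: 0.0004
```

{"op": "apply_moves", "data": {
  "deltas": [
    [0, [0, 0, 0.8], 0]
  ]
}}

```text
t: 17.0
tool_pos: [0.5118, -0.06, 0.2467]
orientation: [1.835, 2.55, -0.0]
force: [-0.5, 0.2, 0.2]
opening: 0.0005
```

{"op": "apply_moves", "data": {
  "deltas": [
    [0, [0, 0, 0.5], 0]
  ]
}}

```text
t: 17.12
tool_pos: [0.5119, -0.06, 0.2464]
orientation: [-1.835, -2.55, 0.0]
force: [-1.3, 0.4, 5.3]
opening: 0.0003
```

{"op": "apply_moves", "data": {
  "deltas": [
    [0, [0, 0, 0.5], 0]
  ]
}}

```text
t: 17.25
tool_pos: [0.5119, -0.06, 0.2463]
orientation: [-1.835, -2.55, 0.0]
force: [-5.4, 0.1, 9.7]
opening: 0.0003
```

{"op": "apply_moves", "data": {
  "deltas": [
    [0, [0, 0, 0], 0]
  ]
}}

```text
t: 17.38
tool_pos: [0.5118, -0.06, 0.2463]
orientation: [-1.835, -2.55, 0.0]
force: [-3.7, 0.3, 7.0]
opening: 0.0006
```

{"op": "apply_moves", "data": {
  "deltas": [
    [0, [0, 0, 0], 0]
  ]
}}

```text
t: 17.5
tool_pos: [0.5119, -0.06, 0.2463]
orientation: [-1.835, -2.55, 0.0]
force: [-3.8, 1.0, 5.7]
opening: 0.0005
```

{"op": "apply_moves", "data": {
  "deltas": [
    [0, [0.1, -0.3, 0.4], 0]
  ]
}}

```text
t: 17.62
tool_pos: [0.5117, -0.06, 0.2463]
orientation: [1.835, 2.55, 0.0]
force: [-4.9, 1.3, 10.1]
opening: 0.0003
```

{"op": "apply_moves", "data": {
  "deltas": [
    [0, [0, 0, 0], 0]
  ]
}}

```text
t: 17.75
tool_pos: [0.5117, -0.06, 0.2464]
orientation: [1.835, 2.549, 0.0]
force: [-4.4, 1.2, 8.7]
opening: 0.0006
```

{"op": "apply_moves", "data": {
  "deltas": [
    [0, [0.1, -0.3, 0.25], 0]
  ]
}}

```text
t: 17.88
tool_pos: [0.5116, -0.06, 0.2463]
orientation: [1.835, 2.549, 0.001]
force: [-4.2, 1.5, 10.5]
opening: 0.0006
```

{"op": "apply_moves", "data": {
  "deltas": [
    [0, [0, 0, 0.1], 0]
  ]
}}

```text
t: 18.0
tool_pos: [0.5116, -0.06, 0.2463]
orientation: [1.835, 2.549, 0.001]
force: [-4.4, 1.2, 11.1]
opening: 0.0005
```

{"op": "apply_moves", "data": {
  "deltas": [
    [0, [0, 0, 0.1], 0]
  ]
}}

```text
t: 18.12
tool_pos: [0.5116, -0.06, 0.2463]
orientation: [1.835, 2.549, 0.001]
force: [-4.4, 1.5, 11.9]
opening: 0.0008
```

The corner held 10–12 N with no measurable sink. I'll withdraw straight up and clear off to look.

{"op": "apply_moves", "data": {
  "deltas": [
    [0, [0, 0, -1], 0],
    [0, [0, 0, -6], 0],
    [0, [0, 0, -25], 0],
    [0, [0, 0, -40], 0],
    [0, [30, 0, -30], 0]
  ]
}}

```text
t: 18.75
tool_pos: [0.502, -0.0324, 0.3488]
orientation: [1.837, 2.546, 0.001]
force: [-0.2, 0.2, 0.5]
opening: 0.0005
```

{"op": "apply_moves", "data": {
  "deltas": [
    [0, [50, -20, 0], 0],
    [0, [50, -35, 0], 0],
    [0, [50, -40, 0], 0],
    [0, [50, -40, 0], 0],
    [0, [50, -20, 0], 0]
  ]
}}

```text
t: 19.38
tool_pos: [0.2761, 0.1551, 0.347]
orientation: [1.837, 2.548, 0.002]
force: [1.2, 1.1, 0.1]
opening: 0.0005
```

Run:
```python
from h import *
im=viewer.read_camera("side"); im2=viewer.read_camera("top")
cv2.imwrite("pics/top5.png",im2);cv2.imwrite("pics/side5.png",im)
a=cv2.resize(im[130:260,240:340],None,fx=4,fy=4,interpolation=cv2.INTER_CUBIC)
b=cv2.resize(im2[150:280,260:360],None,fx=4,fy=4,interpolation=cv2.INTER_CUBIC);cv2.imwrite("pics/c7.png",np.hstack([a,b]))
for nm,B,(x,y,w,h) in (("side",im,(262,146,50,66)),("top",im2,(295,150,95,75))):
    A=cv2.imread(f"pics/{nm}0.png"); T=cv2.cvtColor(A,6)[y:y+h,x:x+w].astype(np.float32); G=cv2.cvtColor(B,6)[y:y+h,x:x+w].astype(np.float32)
    W=np.eye(2,3,dtype=np.float32); cc,W=cv2.findTransformECC(T,G,W,cv2.MOTION_EUCLIDEAN); c=np.array([w/2,h/2])
    print(nm,cc,W[:,:2]@c+W[:,2]-c,"rot",W[1,0])
s=robot.read_state();print(s["t"],s["tool_pos"],s["force"])
```

```text
side 0.9924056213128007 [-0.03241684  0.0300075 ] rot 0.0027458293
top 0.9920136707743518 [ 0.01433333 -0.01574343] rot 0.00074678025
19.475 [0.27511603 0.1574782  0.34712274] [ 0.54228759 -0.14641272 -0.34196686]
```

View pics/c7.png

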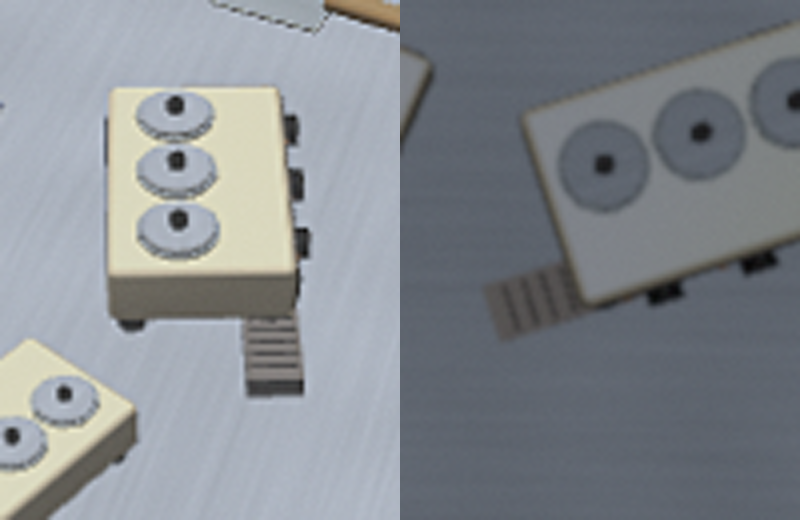

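```bash
python3 -c "
from plant import order
print(order.close_job())"
```

```text
the job is handed in; nothing more can be done
None
```

The wedge is under the short foot. The heater held a firm press on that corner without rocking, and I handed the job in at about 19.5 s.

- **Wedge:** I slid it thin end first along the heater's left-to-right line until its slope met the foot. My last step overshot: the push peaked at about 5.5 N, over the 5 N limit, for one reading. I backed off at once.
- **Press:** I pressed the corner and held about 9–12 N for roughly half a second. The height reading stayed within 0.1 mm (246.3–246.4 mm), so the corner didn't rock. The press also put about 4–5 N sideways on the heater.
- **Final check:** With the arm clear, both cameras show the heater within 0.1 pixel of where it started, not tilted. The wedge is still in place, with its heel about 1 mm off the line through the foot. An earlier, cruder check between the push and the press suggested a 0.46 pixel shift in the top view, but the final check didn't bear that out.
- **Bystanders:** I never went near the cast, cup, spatula or pliers, but I took no separate measurement of them.

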